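Seal the push-top jars

ROBOT

A 6-joint arm with a two-finger parallel gripper is mounted at the origin on the work surface. World frame = base frame: x ahead of the robot, y to its left, z up, the work surface at z = 0. Lengths are in m, angles in rad, forces in N, time in s.
With the tool pointing down it reaches from about 0.35 to 0.775 m from the base axis. Payload 7.3 kg.
Tool frame: the origin (TCP) lies on the centre line of the jaws, within the pads' length; the fingertips stand ahead of it and the grasp point (between the pads) lies 11 mm behind it (robot.nose_length is the z of the fingertips in the tool frame, in m); z points along the fingers, y is the line along which they close (so a half turn about z gives the same grasp; the last joint's range is limited). The gripper opens to 92 mm and grips with 3 to 60 N. Pads are 19 mm wide; open, the fingers measure 130 mm over their backs; the gripper's body (75 mm by 190 mm) begins 47 mm behind the grasp point.
Start: joints at [-1.472, 0.342, 1.524, -0, 1.275, -0.146], TCP at [0.127, -0.509, 0.235] pointing down, gripper open.
Joint ranges: [-2.53, 2.53], [-0.77, 2.02], [0.04, 2.7], [-1, 4.14], [0.28, 2.66], [-3.11, 3.11]. Speed limits (rad/s): [2.57, 2.57, 3.14, 3.14, 3.14, 3.14].

INTERFACE

Orientations are given as [roll, pitch, yaw] about the fixed x, y, z axes, in that order (R = Rz(yaw) Ry(pitch) Rx(roll)).
In Python, from cell import robot, cams gives the robot as it stands. The module is installed in compiled form; this text tells all that it offers.
- The arm moves only by the tool carry_out, never from a script. Its argument "deltas" is a list of rows, each a list of 7 numbers: the shift along the tool's x, y, z in cm, then the turn, a rotation vector about the tool's x, y, z in rad, then the opening, from 0 (shut) to 1 (fully open). A call has exactly 8 rows; each row shifts and turns the commanded pose from where the row before left it, along the tool's axes as they then stand; what a row does not reach is not made up. A row lasts 1/12 s, in which the tool goes at most 41.7 mm and 7.16 degrees, less where a joint would pass 70% of its speed; a pose out of reach is approached as far as the arm can. A call is refused whole if a number of a shift passes 4.17 or a number of a turn 0.125, either way. A call with a gripper value outside its range is refused whole. The fingers move at their own pace and stop on an object; "force" is the grip in N (left out, the last holds). Time passes only in rows, so rows that do not move let the fingers close, or fill a call up. It gives the time, the measured TCP pose, the force, the opening and the grip force at its end, in the units of the state.
- robot.observe(): the state, without advancing time (a new reading comes with each control period).
- cams.read_camera(name): name is "side" or "top" or "wrist"; returns a dict with "image" (400x640x3 uint8, blue, green, red), "depth" (400x640 float32, m along the optical axis (not along the pixel's ray), 0 where there is no reading), "fx", "fy", "cx", "cy" (pixels), "world_to_cam" (4x4, takes a point from world to camera coordinates). Camera axes: x right, y up, looking along -z (the intrinsics and any distortion apply to the point x, -y, -z); pixel columns grow to the right and rows downward; lengths in m; the calibration is good to about 2 mm. A picture is of the moment at which its call begins.
- robot.hand_in(): hands the job in; it is judged then, once.
The state is a dict: "time": time; "qpos": joint angles; "qvel": joint speeds; "joint_efforts": joint torques, N m; "tool_pos": TCP position; "tool_rot": TCP orientation; "contact_force": force on the tool from outside, world axes, zero at the start; "torque": the same for the moment, N m; "opening": finger opening in m; "grip_force": force on a finger pad.
Only numpy, scipy, OpenCV 4.12 (cv2) and the standard library are available. Lean on these libraries where they do the work, as an engineer would, in place of code of your own. Each camera call takes 0.05 s, during which the arm holds its last target. There are 200 camera calls.

TASK

Seal the three push-top storage jars for the night: with a fingertip, lightly press the round steel button in the middle of the lid all the way in, first on the tall round jar, then on the square jar, then on the low wide jar. Do not grip, lift, tip or shove any jar, do not press a button before its turn, and leave everything else on the counter where it is.

Things in the scene. Friction and masses are not known exactly. Their poses are not given: they have to be found in the camera images.
- tall: the tall round steel jar with a wooden lid, 100 mm across, lid top at 160 mm above the counter; loose, 0.5 to 1 kg, standing upright; origin at the centre of its underside, z up
- tall_button_top (a point): centre of the top face of the tall jar's push button (flat upright steel cylinder, 36 mm across, in the middle of the lid); moves with the button; 176 mm above the counter when the button is fully out (16 mm proud of the lid)
- tall_button (a joint): travel of that button in m: 0 fully out, 0.010 fully in (its top then 6 mm proud of the lid); at the start between 0 and 0.002. It moves straight down against about 3 N of friction, has no spring, and stays where it is left. Its cap is cushioned: it gives a further 1 mm per 3 N of push (5 mm at most) and comes back up, so at 3 N the cap sits about 1 mm lower than this value says; a push of 6 N is plenty
- square: the square glass jar with a square wooden lid, 100 x 100 mm, lid top at 121 mm above the counter; loose, 0.5 to 1 kg, standing upright; origin at the centre of its underside, z up
- square_button_top (a point): centre of the top face of the square jar's push button (flat upright steel cylinder, 36 mm across, in the middle of the lid); moves with the button; 137 mm above the counter when the button is fully out (16 mm proud of the lid)
- square_button (a joint): travel of that button in m: 0 fully out, 0.010 fully in (its top then 6 mm proud of the lid); at the start between 0 and 0.002. It moves straight down against about 3 N of friction, has no spring, and stays where it is left. Its cap is cushioned: it gives a further 1 mm per 3 N of push (5 mm at most) and comes back up, so at 3 N the cap sits about 1 mm lower than this value says; a push of 6 N is plenty
- low: the low wide round white ceramic jar with a wooden lid, 128 mm across, lid top at 83 mm above the counter; loose, 0.5 to 1 kg, standing upright; origin at the centre of its underside, z up
- low_button_top (a point): centre of the top face of the low jar's push button (flat upright steel cylinder, 36 mm across, in the middle of the lid); moves with the button; 99 mm above the counter when the button is fully out (16 mm proud of the lid)
- low_button (a joint): travel of that button in m: 0 fully out, 0.010 fully in (its top then 6 mm proud of the lid); at the start between 0 and 0.002. It moves straight down against about 3 N of friction, has no spring, and stays where it is left. Its cap is cushioned: it gives a further 1 mm per 3 N of push (5 mm at most) and comes back up, so at 3 N the cap sits about 1 mm lower than this value says; a push of 6 N is plenty
- milk_pot: open stainless steel pot, 124 mm across, 85 mm high, with a straight black handle; origin at the centre of its underside. Leave alone
- flip_jar: olive-green ceramic jar with a closed wire flip-top seal and no push button, 96 mm across, 102 mm high; origin at the centre of its underside. Leave alone
- salt_pig: domed glass salt pig, 90 mm across, 85 mm high; origin at the centre of its underside. Leave alone
- pepper_mill: small dark wooden pepper mill, 46 mm across, 80 mm high; origin at the centre of its underside. Leave alone
- egg_cup: white ceramic egg cup, 50 mm across, 50 mm high; origin at the centre of its underside. Leave alone
- mug: blue ceramic mug, 80 mm across, 90 mm high; origin at the centre of its underside. Leave alone
- spoon: wooden spoon lying on the counter, about 200 mm long; origin under its middle. Leave alone
Things that resemble listed ones, but are neither listed nor needed, are in the scene too. Leave any yellow look-alike of the low alone.

How it is judged:
By the outcome, as a careful person would: the job done as asked, in the order asked, and still so for the second after the job is handed in, with the robot touching nothing.
It also fails if it takes over 54 s, if anything falls off the work surface, if the arm or the gripper's body presses on something with over 40 N, if the wrist force passes 120 N, or if a joint passes its speed limit or range.

## Working session

There is one attempt and no reset: what is moved stays moved. The work goes in short steps, Python scripts to look and compute and a tool call to move; the robot and the scene stay as the last step left them, time stands still between calls to the robot, and variables do not carry over. Pictures are saved under pics/ and viewed, at most 10 in all, crops included, and the job is handed in when it is done.

Besides the shell and the picture viewer there is one more tool, called by a JSON object that holds its "api" and its "payload", one argument or row to a line. carry_out: Moves the arm, as the interface text tells. Its arguments: {"type":"object","properties":{"deltas":{"type":"array","items":{"type":"array","items":{"type":"number"}}},"force":{"type":"number"}},"required":["deltas"]}

```bash
mkdir -p pics; cat > h.py <<'E'
import numpy as np, cv2
from cell import robot, cams
def world(c):
    d=c["depth"]; v,u=np.mgrid[0:d.shape[0],0:d.shape[1]]
    p=np.stack([(u-c["cx"])/c["fx"]*d,-(v-c["cy"])/c["fy"]*d,-d],-1)
    T=np.linalg.inv(c["world_to_cam"]); w=p@T[:3,:3].T+T[:3,3]; w[d==0]=np.nan
    return w
E
python3 - <<'E'
from h import *
for n in ("top","side"):
    c=cams.read_camera(n); cv2.imwrite(f"pics/{n}1.png",c["image"]); np.savez(f"{n}1.npz",w=world(c)); print(c.keys(),c["fx"],np.linalg.inv(c["world_to_cam"])[:3].round(3))
s=robot.observe(); print(s, robot.nose_length)
E
```

```text
dict_keys(['image', 'depth', 'fx', 'fy', 'cx', 'cy', 'world_to_cam']) 439.3765462232203 [[-0.026  0.994 -0.104  0.442]
 [-1.    -0.024  0.013  0.103]
 [ 0.01   0.104  0.995  1.214]]
dict_keys(['image', 'depth', 'fx', 'fy', 'cx', 'cy', 'world_to_cam']) 503.7113125931801 [[-0.974  0.152 -0.168  0.267]
 [-0.227 -0.686  0.691  1.185]
 [-0.01   0.711  0.703  1.218]]
{'time': 0.1, 'qpos': array([-1.47199777e+00,  3.42655737e-01,  1.52488969e+00,  2.24198246e-05,
        1.27537841e+00, -1.45989873e-01]), 'qvel': array([-0.00090935, -0.00050709, -0.0017214 ,  0.0008063 , -0.00048172,
       -0.00029475]), 'joint_efforts': array([ 1.02080186e-03, -4.32004988e+01, -2.44693226e+01,  7.18912901e-02,
        5.26107650e-02, -4.73700993e-05]), 'tool_pos': array([ 0.12723466, -0.50900854,  0.23412415]), 'tool_rot': array([-3.14027875e+00, -2.14861265e-04,  2.44781749e-01]), 'contact_force': array([ 1.06156531, -1.12253613, -0.43036403]), 'torque': array([-0.04583653, -0.0454005 ,  0.01141246]), 'grip_force': 0.0, 'opening': 0.0917801117916237} 0.008
```

View pics/top1.png

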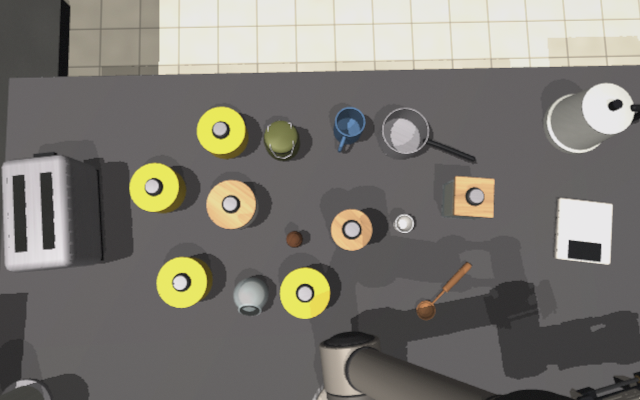

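View pics/side1.png

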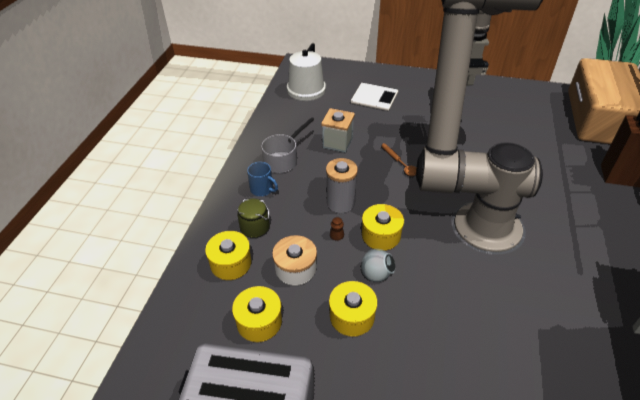

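In the top view there are three candidates. The tall jar is at (352,230), round with a wooden lid and a steel body in the side view. The square jar is at (476,197). The low jar is at (231,204), with a wooden lid and white body. The four yellow-lidded jars at (221,131), (156,187), (182,282) and (305,293) are look-alikes, so I'll leave them alone. Next I'll confirm in a crop and measure.

```bash
python3 - <<'E'
from h import *
im=cv2.imread("pics/side1.png"); cv2.imwrite("pics/crop1.png",cv2.resize(im[90:300,220:420],None,fx=2.8,fy=2.8,interpolation=cv2.INTER_CUBIC))
t=np.load("top1.npz")["w"]; s=np.load("side1.npz")["w"]
for n,(u,v),h,R in (("tall",(352,230),.176,.05),("square",(476,197),.137,.05),("low",(231,204),.099,.064)):
    p=np.nanmedian(t[v-2:v+3,u-2:u+3].reshape(-1,3),0)
    print(n,"patch",p.round(4))
    for nm,w in (("top",t),("side",s)):
        d=np.hypot(w[...,0]-p[0],w[...,1]-p[1])
        for lab,r,z0,z1 in (("button",.03,h-.007,h+.006),("lid",.075,h-.016-.006,h-.016+.004)):
            q=w[(d<r)&(w[...,2]>z0)&(w[...,2]<z1)]
            if len(q): print(" ",nm,lab,len(q),((q.max(0)+q.min(0))/2).round(4),np.ptp(q,0).round(3),np.median(q[:,2]).round(4))
# tall things map near
m=t[...,2]>0.02
n,l,st,c=cv2.connectedComponentsWithStats(m.astype(np.uint8))
for i in range(1,n):
    if st[i,4]>80:
        q=t[l==i]; print(st[i,:2]+st[i,2:4]//2,q.min(0).round(2),q.max(0).round(2))
E
```

```text
tall patch [0.482  0.0042 0.1735]
  top button 173 [0.4843 0.004  0.1738] [0.033 0.034 0.009] 0.1735
  top lid 1157 [0.484  0.0037 0.159 ] [0.099 0.099 0.01 ] 0.1594
  side button 81 [0.487  0.0009 0.1753] [0.034 0.046 0.013] 0.1755
  side lid 356 [0.4869 0.0021 0.1591] [0.098 0.104 0.01 ] 0.1612
square patch [ 0.5573 -0.3107  0.1353]
  top button 160 [ 0.56   -0.3112  0.1354] [0.035 0.034 0.01 ] 0.1353
  top lid 1354 [ 0.5606 -0.3114  0.12  ] [0.106 0.107 0.01 ] 0.1198
  side button 60 [ 0.5635 -0.3112  0.1367] [0.034 0.041 0.012] 0.1377
  side lid 301 [ 0.5636 -0.313   0.12  ] [0.108 0.111 0.01 ] 0.1223
low patch [0.5588 0.303  0.0975]
  top button 153 [0.5602 0.3046 0.0976] [0.034 0.034 0.011] 0.0969
  top lid 1679 [0.5597 0.305  0.082 ] [0.127 0.127 0.01 ] 0.0829
  side button 111 [0.5626 0.3028 0.0982] [0.034 0.038 0.012] 0.0991
  side lid 883 [0.5634 0.3028 0.0821] [0.127 0.129 0.01 ] 0.0843
[593 118] [ 0.69 -0.78  0.02] [ 0.85 -0.57  0.19]
[222 133] [0.69 0.27 0.02] [0.82 0.39 0.1 ]
[350 130] [ 0.7  -0.05  0.02] [0.81 0.03 0.09]
[427 135] [ 0.66 -0.33  0.02] [ 0.81 -0.09  0.1 ]
[282 140] [0.68 0.13 0.02] [0.78 0.22 0.11]
[ 52 212] [0.4  0.66 0.02] [0.7  0.83 0.19]
[158 188] [0.55 0.44 0.02] [0.67 0.57 0.1 ]
[469 198] [ 0.51 -0.37  0.02] [ 0.61 -0.26  0.14]
[232 205] [0.5  0.24 0.02] [0.62 0.37 0.1 ]
[351 230] [ 0.43 -0.05  0.02] [0.53 0.05 0.18]
[404 224] [ 0.48 -0.17  0.02] [ 0.52 -0.12  0.06]
[295 240] [0.45 0.13 0.02] [0.49 0.16 0.08]
[185 282] [0.3  0.37 0.02] [0.43 0.5  0.1 ]
[305 293] [0.27 0.06 0.02] [0.39 0.18 0.1 ]
[251 296] [0.27 0.22 0.02] [0.37 0.31 0.09]
[480 366] [ 0.11 -0.57  0.18] [0.27 0.09 0.71]
[ 21 393] [0.07 0.81 0.02] [0.1  0.88 0.11]
```

View pics/crop1.png

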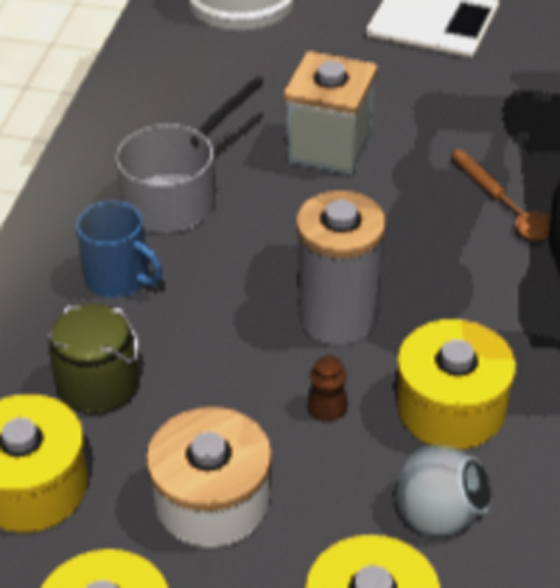

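The crop confirms all three: tall steel jar (342,215), square glass jar (330,75) and white ceramic low jar (210,450), all with wooden lids. I'll close the fingers and move above the tall jar.

{"api": "carry_out", "payload": {
  "deltas": [
    [2.9,-2.5,0,0,0,0,0],
    [2.9,-2.5,0,0,0,0,0],
    [2.9,-2.5,0,0,0,0,0],
    [2.9,-2.5,0,0,0,0,0],
    [2.9,-2.5,0,0,0,0,0],
    [2.9,-2.5,0,0,0,0,0],
    [2.9,-2.5,0,0,0,0,0],
    [2.9,-2.5,0,0,0,0,0]
  ],
  "force": 5
}}

```text
time: 0.77
tool_pos: [0.3044, -0.2573, 0.2346]
tool_rot: [-3.141, 0.0, 0.244]
contact_force: [0.5, -0.7, -0.8]
opening: 0.043
grip_force: 0.0
```

{"api": "carry_out", "payload": {
  "deltas": [
    [2.9,-2.5,0,0,0,0,0],
    [2.9,-2.5,0,0,0,0,0],
    [2.9,-2.5,0,0,0,0,0],
    [2.9,-2.5,0,0,0,0,0],
    [2.9,-2.5,0,0,0,0,0],
    [2.9,-2.5,0,0,0,0,0],
    [2.0,-1.7,0,0,0,0,0],
    [0,0,0,0,0,0,0]
  ]
}}

```text
time: 1.43
tool_pos: [0.4535, -0.0464, 0.2344]
tool_rot: [-3.14, -0.001, 0.249]
contact_force: [-1.2, -0.4, -0.8]
opening: 0.0008
grip_force: 0.0
```

{"api": "carry_out", "payload": {
  "deltas": [
    [1.45,-1.35,0,0,0,0,0],
    [1.45,-1.35,0,0,0,0,0],
    [1.4,-1.3,0,0,0,0,0],
    [0,0,1,0,0,0,0],
    [0,0,1,0,0,0,0],
    [0,0,1,0,0,0,0],
    [0,0,0,0,0,0,0],
    [0,0,0,0,0,0,0]
  ]
}}

```text
time: 2.1
tool_pos: [0.4831, -0.0012, 0.2043]
tool_rot: [-3.141, 0.002, 0.244]
contact_force: [0.1, -0.3, -0.7]
opening: 0.0004
grip_force: 0.0
```

```bash
python3 - <<'E'
from h import *
c=cams.read_camera("wrist"); w=world(c); s=cams.read_camera("side")
cv2.imwrite("pics/w1.png",np.hstack([c["image"][::2,::2],s["image"][100:300,250:450]]))
print(robot.observe()["tool_pos"],robot.observe()["contact_force"])
for r,z0,z1 in ((.03,.167,.182),(.06,.152,.164)):
    q=w[(np.hypot(w[...,0]-.485,w[...,1]-.003)<r)&(w[...,2]>z0)&(w[...,2]<z1)]
    if len(q): print(len(q),((q.max(0)+q.min(0))/2).round(4),np.ptp(q,0).round(3),np.median(q,0).round(4))
E
```

```text
[ 0.48378308 -0.00119095  0.20520103] [ 0.17376111  0.43001282 -0.42200644]
1416 [0.4889 0.0032 0.1716] [0.03  0.035 0.009] [0.4919 0.0055 0.174 ]
8412 [0.4948 0.0032 0.158 ] [0.082 0.099 0.012] [0.504  0.0117 0.16  ]
```

View pics/w1.png

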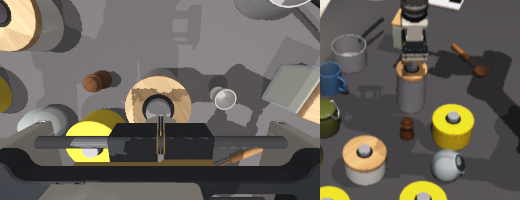

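Wrist view: the shut fingers (160,135) sit over the tall jar's button (158,108), a few mm short of its centre. I'll correct that and start lowering.

{"api": "carry_out", "payload": {
  "deltas": [
    [0.2,-0.2,0,0,0,0,0],
    [0.15,-0.2,0,0,0,0,0],
    [0,0,0.8,0,0,0,0],
    [0,0,0.7,0,0,0,0],
    [0,0,0.3,0,0,0,0],
    [0,0,0.3,0,0,0,0],
    [0,0,0.2,0,0,0,0],
    [0,0,0,0,0,0,0]
  ]
}}

```text
time: 2.87
tool_pos: [0.4857, 0.0039, 0.1813]
tool_rot: [-3.141, 0.001, 0.245]
contact_force: [-1.2, 0.2, 1.8]
opening: 0.0006
grip_force: 0.7
```

{"api": "carry_out", "payload": {
  "deltas": [
    [0,0,0.1,0,0,0,0],
    [0,0,0.1,0,0,0,0],
    [0,0,0.1,0,0,0,0],
    [0,0,0.1,0,0,0,0],
    [0,0,0.1,0,0,0,0],
    [0,0,0,0,0,0,0],
    [0,0,0,0,0,0,0],
    [0,0,0,0,0,0,0]
  ]
}}

```text
time: 3.53
tool_pos: [0.486, 0.0039, 0.1767]
tool_rot: [3.142, 0.0, 0.245]
contact_force: [-1.2, -0.1, 1.8]
opening: 0.0004
grip_force: 1.0
```

{"api": "carry_out", "payload": {
  "deltas": [
    [0,0,0.1,0,0,0,0],
    [0,0,0.1,0,0,0,0],
    [0,0,0.1,0,0,0,0],
    [0,0,0.1,0,0,0,0],
    [0,0,0,0,0,0,0],
    [0,0,0,0,0,0,0],
    [0,0,0,0,0,0,0],
    [0,0,0,0,0,0,0]
  ]
}}

```text
time: 4.2
tool_pos: [0.4861, 0.0039, 0.1728]
tool_rot: [3.141, -0.0, 0.245]
contact_force: [-1.7, -0.2, 3.7]
opening: 0.0005
grip_force: 2.1
```

{"api": "carry_out", "payload": {
  "deltas": [
    [0,0,0.1,0,0,0,0],
    [0,0,0,0,0,0,0],
    [0,0,0,0,0,0,0],
    [0,0,0,0,0,0,0],
    [0,0,0,0,0,0,0],
    [0,0,0,0,0,0,0],
    [0,0,0,0,0,0,0],
    [0,0,0,0,0,0,0]
  ]
}}

```text
time: 4.87
tool_pos: [0.4861, 0.0039, 0.172]
tool_rot: [3.141, -0.0, 0.245]
contact_force: [-3.0, 0.3, 7.0]
opening: 0.0003
grip_force: 3.2
```

The force now rises 3 N per mm, so the tall button is at its stop. I'll lift and move to the square jar.

{"api": "carry_out", "payload": {
  "deltas": [
    [0,0,-1,0,0,0,0],
    [0,0,-2,0,0,0,0],
    [0,0,-2,0,0,0,0],
    [0,2.5,0,0,0,0,0],
    [0,3,0,0,0,0,0],
    [0,3,0,0,0,0,0],
    [0,3,0,0,0,0,0],
    [0,3,0,0,0,0,0]
  ]
}}

```text
time: 5.53
tool_pos: [0.5217, -0.1382, 0.2214]
tool_rot: [3.141, -0.0, 0.245]
contact_force: [-1.2, 0.1, 0.4]
opening: 0.0004
grip_force: 0.0
```

{"api": "carry_out", "payload": {
  "deltas": [
    [0,3,0,0,0,0,0],
    [0,3,0,0,0,0,0],
    [0,3,0,0,0,0,0],
    [0,3,0,0,0,0,0],
    [-0.3,3,0,0,0,0,0],
    [0,3,0,0,0,0,0],
    [0,0,2.5,0,0,0,0],
    [0,0,2.5,0,0,0,0]
  ]
}}

```text
time: 6.2
tool_pos: [0.5628, -0.3149, 0.1714]
tool_rot: [3.138, -0.003, 0.242]
contact_force: [-0.3, 0.8, -0.6]
opening: 0.0008
grip_force: 0.0
```

```bash
cat > look.py <<'E'
import sys; from h import *
n,x,y,zb=sys.argv[1],*map(float,sys.argv[2:5])
o=robot.observe(); print(o["tool_pos"].round(4),o["contact_force"].round(1))
for cn in ("wrist","side","top"):
    c=cams.read_camera(cn); w=world(c)
    if cn=="wrist": im=c["image"][::2,::2]
    if cn=="side": cv2.imwrite(f"pics/{n}.png",np.hstack([im,c["image"][60:260,250:450]]))
    for l,px,py,r,z0,z1 in (("btn",x,y,.028,zb-.007,zb+.006),("lid",x,y,.075,zb-.022,zb-.012),("tallbtn",.4855,.0035,.012,.161,.185),("squarebtn",.562,-.3115,.012,.122,.145),("talllid",.4855,.0035,.056,.153,.163)):
        q=w[(np.hypot(w[...,0]-px,w[...,1]-py)<r)&(w[...,2]>z0)&(w[...,2]<z1)]
        if len(q)>9: print(cn,l,len(q),((q.max(0)+q.min(0))/2).round(4),np.ptp(q,0).round(3),"z",np.median(q[:,2]).round(4))
E
python3 look.py w2 .562 -.3115 .1365
```

```text
[ 0.5628 -0.3149  0.1714] [-0.3  0.8 -0.6]
wrist btn 1238 [ 0.5669 -0.3132  0.1339] [0.029 0.035 0.009] z 0.1361
wrist lid 10092 [ 0.5719 -0.3134  0.1194] [0.09  0.107 0.01 ] z 0.1209
wrist squarebtn 514 [ 0.5642 -0.3115  0.1363] [0.019 0.023 0.004] z 0.1363
side btn 58 [ 0.5626 -0.3157  0.1361] [0.036 0.04  0.012] z 0.1375
side lid 268 [ 0.5635 -0.3133  0.1196] [0.107 0.112 0.01 ] z 0.1217
side tallbtn 30 [0.4856 0.0038 0.167 ] [0.023 0.022 0.011] z 0.1676
side squarebtn 26 [ 0.5615 -0.3105  0.1329] [0.022 0.02  0.02 ] z 0.138
side talllid 337 [0.4867 0.0007 0.158 ] [0.098 0.102 0.01 ] z 0.161
top lid 274 [ 0.5614 -0.2988  0.1195] [0.106 0.081 0.01 ] z 0.1195
top tallbtn 79 [0.4859 0.0043 0.1657] [0.022 0.022 0.009] z 0.1653
top talllid 1149 [0.484  0.0037 0.158 ] [0.099 0.099 0.01 ] z 0.1593
```

View pics/w2.png

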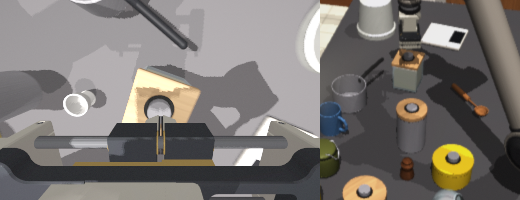

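Tall button is fully in (6 mm proud) and the jar hasn't moved. Wrist view: fingers at (160,135) with the square jar's button at (158,108), within 2 mm of centre. I'll press it.

{"api": "carry_out", "payload": {
  "deltas": [
    [0.1,-0.2,0.5,0,0,0,0],
    [0,0,0.8,0,0,0,0],
    [0,0,0.8,0,0,0,0],
    [0,0,0.4,0,0,0,0],
    [0,0,0.2,0,0,0,0],
    [0,0,0.1,0,0,0,0],
    [0,0,0.1,0,0,0,0],
    [0,0,0.1,0,0,0,0]
  ]
}}

```text
time: 7.02
tool_pos: [0.5625, -0.3099, 0.1423]
tool_rot: [3.141, -0.0, 0.245]
contact_force: [-0.6, 2.4, 3.7]
opening: 0.0004
grip_force: 1.3
```

{"api": "carry_out", "payload": {
  "deltas": [
    [0,0,0.1,0,0,0,0],
    [0,0,0.1,0,0,0,0],
    [0,0,0.1,0,0,0,0],
    [0,0,0.1,0,0,0,0],
    [0,0,0.1,0,0,0,0],
    [0,0,0.1,0,0,0,0],
    [0,0,0,0,0,0,0],
    [0,0,0,0,0,0,0]
  ]
}}

```text
time: 7.68
tool_pos: [0.5625, -0.31, 0.1356]
tool_rot: [3.142, -0.0, 0.245]
contact_force: [0.0, 1.4, 1.5]
opening: 0.0004
grip_force: 1.0
```

{"api": "carry_out", "payload": {
  "deltas": [
    [0,0,0.1,0,0,0,0],
    [0,0,0.1,0,0,0,0],
    [0,0,0.05,0,0,0,0],
    [0,0,0,0,0,0,0],
    [0,0,0,0,0,0,0],
    [0,0,0,0,0,0,0],
    [0,0,0,0,0,0,0],
    [0,0,0,0,0,0,0]
  ]
}}

```text
time: 8.35
tool_pos: [0.5625, -0.31, 0.1335]
tool_rot: [3.141, -0.0, 0.245]
contact_force: [-0.2, 2.7, 5.1]
opening: 0.0004
grip_force: 2.6
```

{"api": "carry_out", "payload": {
  "deltas": [
    [0,0,0.1,0,0,0,0],
    [0,0,0,0,0,0,0],
    [0,0,0,0,0,0,0],
    [0,0,0,0,0,0,0],
    [0,0,0,0,0,0,0],
    [0,0,0,0,0,0,0],
    [0,0,0,0,0,0,0],
    [0,0,0,0,0,0,0]
  ]
}}

```text
time: 9.02
tool_pos: [0.5625, -0.31, 0.1328]
tool_rot: [3.141, -0.001, 0.245]
contact_force: [-1.0, 3.3, 7.2]
opening: 0.0008
grip_force: 3.5
```

Bottomed at 7 N. I'll lift high enough to clear the tall jar, then move to the low jar.

{"api": "carry_out", "payload": {
  "deltas": [
    [0,0,-1,0,0,0,0],
    [0,0,-2.7,0,0,0,0],
    [0,0,-2.7,0,0,0,0],
    [0,0,-2.7,0,0,0,0],
    [0.7,-3.0,0,0,0,0,0],
    [0.8,-3.2,0,0,0,0,0],
    [0.8,-3.2,0,0,0,0,0],
    [0.8,-3.2,0,0,0,0,0]
  ]
}}

```text
time: 9.68
tool_pos: [0.5615, -0.1794, 0.2233]
tool_rot: [3.141, 0.0, 0.244]
contact_force: [1.2, 0.7, 0.2]
opening: 0.0005
grip_force: 0.0
```

{"api": "carry_out", "payload": {
  "deltas": [
    [0.8,-3.2,0,0,0,0,0],
    [0.8,-3.2,0,0,0,0,0],
    [0.8,-3.2,0,0,0,0,0],
    [0.8,-3.2,0,0,0,0,0],
    [0.8,-3.2,0,0,0,0,0],
    [0.8,-3.2,0,0,0,0,0],
    [0.8,-3.2,0,0,0,0,0],
    [0.8,-3.2,0,0,0,0,0]
  ]
}}

```text
time: 10.35
tool_pos: [0.5618, 0.0849, 0.2233]
tool_rot: [3.141, 0.0, 0.245]
contact_force: [0.1, 0.8, 0.3]
opening: 0.0005
grip_force: 0.0
```

{"api": "carry_out", "payload": {
  "deltas": [
    [0.8,-3.2,0,0,0,0,0],
    [0.8,-3.2,0,0,0,0,0],
    [0.8,-3.2,0,0,0,0,0],
    [0.8,-3.2,0,0,0,0,0],
    [0.8,-3.2,0,0,0,0,0],
    [0.8,-3.2,0,0,0,0,0],
    [0.8,-3.2,0,0,0,0,0],
    [0,0,0,0,0,0,0]
  ]
}}

```text
time: 11.02
tool_pos: [0.5611, 0.3199, 0.2226]
tool_rot: [-3.14, -0.0, 0.25]
contact_force: [-0.2, -0.6, 0.5]
opening: 0.0002
grip_force: 0.0
```

{"api": "carry_out", "payload": {
  "deltas": [
    [-0.3,1.6,0,0,0,0,0],
    [0,0,1.8,0,0,0,0],
    [0,0,2,0,0,0,0],
    [0,0,2,0,0,0,0],
    [0,0,2,0,0,0,0],
    [0,0,1,0,0,0,0],
    [0,0,0,0,0,0,0],
    [0,0,0,0,0,0,0]
  ]
}}

```text
time: 11.68
tool_pos: [0.5633, 0.2974, 0.1354]
tool_rot: [3.141, 0.0, 0.244]
contact_force: [-0.7, 0.6, 0.5]
opening: 0.0006
grip_force: 0.0
```

```bash
python3 look.py w3 .562 .304 .098
```

```text
[0.5633 0.2974 0.1354] [-0.7  0.6  0.5]
wrist btn 1367 [0.5648 0.3054 0.0952] [0.032 0.035 0.008] z 0.0975
wrist lid 13214 [0.576  0.3055 0.081 ] [0.1   0.127 0.01 ] z 0.0829
side btn 72 [0.5625 0.309  0.0975] [0.034 0.026 0.013] z 0.0988
side lid 587 [0.5644 0.3067 0.0811] [0.127 0.12  0.01 ] z 0.0838
side tallbtn 30 [0.4852 0.0031 0.1676] [0.022 0.021 0.009] z 0.1674
side talllid 331 [0.4862 0.0044 0.1581] [0.097 0.103 0.01 ] z 0.1608
top lid 503 [0.5542 0.3009 0.0815] [0.116 0.118 0.009] z 0.0827
top tallbtn 79 [0.4858 0.0043 0.1656] [0.022 0.022 0.009] z 0.1651
top squarebtn 69 [ 0.5619 -0.3118  0.1272] [0.023 0.023 0.009] z 0.1268
top talllid 1157 [0.4839 0.0037 0.1582] [0.099 0.099 0.01 ] z 0.1595
```

View pics/w3.png

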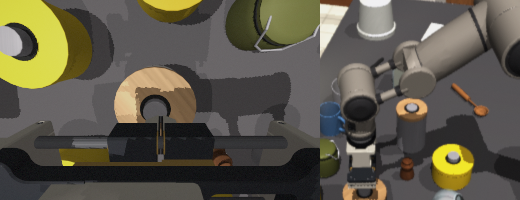

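Wrist view: fingers (160,135), low button (153,107), with about 7 mm of y still to correct. The square button should be checked more closely before I touch the low jar.

```bash
python3 - <<'E'
from h import *
for n in ("top","top","side"):
    w=world(cams.read_camera(n))
    for x,y,z in ((.4845,.004,.16),(.561,-.3115,.121)):
        d=np.hypot(w[...,0]-x,w[...,1]-y); ok=abs(w[...,2]-z)<.02
        b=w[(d<.012)&ok][:,2]; l=w[(d>.026)&(d<.045)&ok][:,2]
        print(n,len(b),len(l),"proud mm",(1e3*(np.median(b)-np.median(l))).round(2) if len(b) else None,(1e3*(b.mean()-l.mean())).round(2) if len(b) else None)
E
```

```text
top 79 734 proud mm 5.97 6.12
top 69 652 proud mm 5.42 5.74
top 78 737 proud mm 6.2 6.15
top 69 654 proud mm 6.1 6.14
side 34 326 proud mm 6.3 7.77
side 0 0 proud mm None None
```

Both are 6 mm proud, so fully in. Now the low jar.

{"api": "carry_out", "payload": {
  "deltas": [
    [0.1,-0.35,0,0,0,0,0],
    [0,-0.35,0.5,0,0,0,0],
    [0,0,0.8,0,0,0,0],
    [0,0,0.8,0,0,0,0],
    [0,0,0.4,0,0,0,0],
    [0,0,0.2,0,0,0,0],
    [0,0,0.1,0,0,0,0],
    [0,0,0.1,0,0,0,0]
  ]
}}

```text
time: 12.65
tool_pos: [0.5624, 0.3053, 0.106]
tool_rot: [3.142, 0.0, 0.245]
contact_force: [-0.1, -0.7, 0.1]
opening: 0.0006
grip_force: 0.2
```

{"api": "carry_out", "payload": {
  "deltas": [
    [0,0,0.1,0,0,0,0],
    [0,0,0.1,0,0,0,0],
    [0,0,0.1,0,0,0,0],
    [0,0,0.1,0,0,0,0],
    [0,0,0.1,0,0,0,0],
    [0,0,0.1,0,0,0,0],
    [0,0,0.1,0,0,0,0],
    [0,0,0,0,0,0,0]
  ]
}}

```text
time: 13.32
tool_pos: [0.5624, 0.3053, 0.099]
tool_rot: [3.141, -0.0, 0.245]
contact_force: [-0.2, -2.2, 2.6]
opening: 0.0003
grip_force: 1.2
```

{"api": "carry_out", "payload": {
  "deltas": [
    [0,0,0.1,0,0,0,0],
    [0,0,0.1,0,0,0,0],
    [0,0,0.1,0,0,0,0],
    [0,0,0.05,0,0,0,0],
    [0,0,0,0,0,0,0],
    [0,0,0,0,0,0,0],
    [0,0,0,0,0,0,0],
    [0,0,0,0,0,0,0]
  ]
}}

```text
time: 13.98
tool_pos: [0.5624, 0.3053, 0.0958]
tool_rot: [3.141, -0.0, 0.245]
contact_force: [0.3, -2.1, 3.6]
opening: 0.0007
grip_force: 2.1
```

{"api": "carry_out", "payload": {
  "deltas": [
    [0,0,0.1,0,0,0,0],
    [0,0,0,0,0,0,0],
    [0,0,0,0,0,0,0],
    [0,0,0,0,0,0,0],
    [0,0,0,0,0,0,0],
    [0,0,0,0,0,0,0],
    [0,0,0,0,0,0,0],
    [0,0,0,0,0,0,0]
  ]
}}

```text
time: 14.65
tool_pos: [0.5624, 0.3053, 0.0951]
tool_rot: [3.141, -0.001, 0.245]
contact_force: [-0.9, -1.9, 6.2]
opening: 0.0008
grip_force: 3.1
```

{"api": "carry_out", "payload": {
  "deltas": [
    [0,0,-1,0,0,0,0],
    [0,0,-3,0,0,0,0],
    [0,0,-3,0,0,0,0],
    [0,0,-3,0,0,0,0],
    [0,0,-3,0,0,0,0],
    [0,3,0,0,0,0,0],
    [0,3,0,0,0,0,0],
    [0,3,0,0,0,0,0]
  ]
}}

```text
time: 15.32
tool_pos: [0.584, 0.2178, 0.2254]
tool_rot: [-3.141, -0.001, 0.247]
contact_force: [0.5, 0.1, -0.2]
opening: 0.0002
grip_force: 0.0
```

{"api": "carry_out", "payload": {
  "deltas": [
    [0,3,0,0,0,0,0],
    [0,3,0,0,0,0,0],
    [0,3,0,0,0,0,0],
    [0,3,0,0,0,0,0],
    [0,0,0,0,0,0,0],
    [0,0,0,0,0,0,0],
    [0,0,0,0,0,0,0],
    [0,0,0,0,0,0,0]
  ]
}}

```text
time: 15.98
tool_pos: [0.6128, 0.1029, 0.2247]
tool_rot: [-3.141, 0.0, 0.246]
contact_force: [0.7, -0.2, 1.1]
opening: 0.0007
grip_force: 0.0
```

```bash
python3 - <<'E'
from h import *
for n in ("top","side","top"):
    c=cams.read_camera(n); w=world(c); cv2.imwrite(f"pics/end_{n}.png",c["image"])
    for x,y,z in ((.4845,.004,.16),(.561,-.3115,.121),(.561,.3045,.083)):
        d=np.hypot(w[...,0]-x,w[...,1]-y); ok=abs(w[...,2]-z)<.02
        b=w[(d<.012)&ok][:,2]; l=w[(d>.026)&(d<.045)&ok]
        print(n,len(b),len(l),"proud mm",(1e3*(np.median(b)-np.median(l[:,2]))).round(2) if len(b) else None)
E
```

```text
top 0 266 proud mm None
top 69 658 proud mm 6.06
top 68 635 proud mm 5.68
side 29 319 proud mm 6.55
side 25 212 proud mm 6.11
side 44 391 proud mm 6.19
top 0 266 proud mm None
top 66 661 proud mm 6.3
top 72 627 proud mm 5.3
```

View pics/end_top.png

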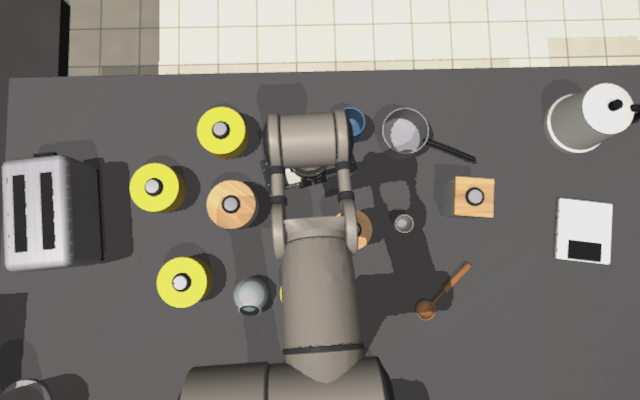

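The top view shows the jars still in place at (231,204), (355,230) and (475,197). All three buttons are 6 mm proud, the other visible items look unmoved and the arm is clear. I'm handing the job in.

```bash
python3 -c "
from cell import robot
print(robot.hand_in())"
```

```text
the job is handed in; nothing more can be done
None
```

All three jar buttons (tall, then square, then low) were pressed fully in, in that order, at about 7 N or less, and the job was handed in at about 16 s with the arm clear; the hand-in gave no verdict.

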